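# Shut the fixture guard and reset its lock with the button pair

### The arm

A 7-joint arm with a two-finger parallel gripper is mounted at the origin on the work surface. World frame = base frame: x ahead of the robot, y to its left, z up, the work surface at z = 0. Lengths are in m, angles in rad, forces in N, time in s.
With the tool pointing down it reaches from about 0.35 to 0.9 m from the base axis. Payload 8.1 kg.
Tool frame: the origin (TCP) lies midway between the tips of the shut fingers; the grasp point (between the pads) lies 19 mm behind it (arm.pinch_z is the distance from the TCP to the grasp point, in m); z points along the fingers, y is the direction in which the jaws open and shut (so a half turn about z gives the same grasp; the last joint's range is limited). The gripper opens to 92 mm and grips with 3 to 60 N. Pads are 19 mm wide; open, the fingers measure 130 mm over their backs; the gripper's body (75 mm by 190 mm) begins 47 mm behind the grasp point.
Start: joints at [1.071, 0.434, 0.025, 1.573, -0.012, 1.134, -0.075], TCP at [0.242, -0.576, 0.227] pointing down, gripper open.
Joint ranges: [-2.62, 2.62], [-0.44, 2.09], [-1.27, 1.32], [0.08, 2.57], [-1.32, 4.46], [0.12, 2], [-2.74, 2.74]. Speed limits (rad/s): [2.22, 2.22, 3.01, 3.01, 3.14, 3.14, 3.14].

### API

Orientations are given as a rotation vector (axis times angle).
In Python, from cell import arm, eyes gives the robot as it stands.
- The arm moves only by the tool apply_moves, never from a script. Its argument "targets" is one flat list of numbers, 5 for each row, row after row: the closure, from 0 (fully open) to 1 (shut), then the shift along the tool's x, y, z each as a share of 40 cm, from -1 to 1, then the turn about the tool's z as a share of pi/2 rad, from -1 to 1. A call has 1 to 20 rows; each row shifts and turns the commanded pose from where the row before left it, along the tool's axes as they then stand; what a row does not reach is not made up. A row lasts 1/8 s, in which the tool goes at most 62.5 mm and 10.7 degrees, less where a joint would pass 70% of its speed; a pose out of reach is approached as far as the arm can. A call with a number of a shift or a turn outside -1 to 1 is refused whole. A call with a gripper value outside its range is refused whole. The fingers move at their own pace and stop on an object; "grip_force" is the grip in N (left out, the last holds). Time passes only in rows, so rows that do not move let the fingers close. It gives the time, the measured TCP pose, the force and the opening at its end, in the units of the state.
- arm.observe(): the state, without advancing time (a new reading comes with each control period).
- eyes.get_image(name): name is "side" or "top" or "wrist"; returns the picture (384x512x3 uint8, red, green, blue); there is no depth.
- eyes.camera_params(name): a dict with "camera_matrix" (3x3 intrinsics, pixels), "xyz" and "attitude" of the camera in the world; the wrist camera has in their place "hand_eye" (4x4, takes a point from camera to tool coordinates, whose origin is the TCP and whose axes are the flange's). Camera axes: x right, y down, z forward; pixel columns grow to the right and rows downward; lengths in m; the calibration is good to about 2 mm. A picture is of the moment at which its call begins: read the wrist's pose just before it. camera_params takes no time and is no camera call.
- arm.sign_off(): hands the job in, once; it reports no verdict.
The state is a dict: "clock": time; "joints": joint angles; "dq": joint speeds; "joint_efforts": joint torques, N m; "position": TCP position; "ee_rot": TCP orientation; "force": force on the tool from outside, world axes, zero at the start; "ft_torque": the same for the moment, N m; "width": opening from 0.0 (shut) to 1.0 (fully open).
Only numpy, scipy, OpenCV 4.12 (cv2) and the standard library are available. Lean on these libraries where they do the work, as an engineer would, in place of code of your own. Each camera call takes 0.05 s, during which the arm holds its last target.

### The job

Push the welding fixture's sliding guard fully shut. Then press the station's two equal round reset buttons right down together, one fingertip on each, so that both lock bolts come fully out behind the guard, and finish while still holding both down. Nothing is to be picked up: leave the larger stop button and the loose things on the bench alone.

Things in the scene. Friction and masses are not known exactly. Their poses are not given: they have to be found in the camera images.
- fixture: Welding fixture fixed to the table: steel base plate 160 mm (its x) by 260 mm (its y) by 12 mm thick. Origin: centre of its underside; z up. On the left or right of the table, turned up to 0.25 rad. The guard slides along its y axis. Two lock-bolt housings 50 x 36 mm, 40 mm high, stand beside it at x 80 to 130 and x -130 to -80, y 2 to 38 mm.
- guard (a joint): Opening of the sliding guard (m): 0 = shut against its end stop, grows towards the fixture's +y, at most 0.1. An aluminium sheet hood 116 mm (x) by 120 mm (y), underside 20 mm and top 80 mm above the table, its +y end closed by a flat face: push that face towards -y. About 2.5 N of friction; stays where left. Outside that face only the base plate (12 mm high) lies below.
- guard_face (a point): Centre of the flat end face of the guard that is to be pushed, 50 mm above the table; moves with the guard. The face is 116 mm wide and runs from 20 to 80 mm above the table; its outward normal is the fixture's +y.
- bolt_a_tip (a point): Centre of the free end of lock bolt a, a steel rod 14 mm thick, 26 mm above the table, in the housing at the fixture's +x side; it slides out along the fixture's -x. Drawn in, this point is at the fixture's x 79, y 20 mm; fully out at x 47 mm, behind the shut guard. Reset button a drives it, 4 mm for every mm pressed; it goes back in when the button comes up.
- bolt_b_tip (a point): Centre of the free end of lock bolt b, the same on the fixture's -x side: x -79, y 20 mm drawn in, x -47 mm fully out; driven by reset button b.
- station: Reset station fixed to the table: grey box 130 mm (its x) by 170 mm (its y) by 45 mm high. Origin: centre of its underside; z up; turned up to 0.5 rad; on the other side from the fixture. On top: two equal round reset buttons (x -25, y +34 and -34 mm), a larger round stop button (x 35, y 48 mm) and a small black selector (x 35, y -50 mm; top 63 mm above the table).
- reset_a (a joint): How far reset button a is pressed (m): 0 = up, 0.008 = right down. Spring: 1.2 N at the start to 4 N right down; comes up by itself. Steel cap 30 mm across in a black collar 46 mm across (collar top 57 mm above the table).
- reset_a_top (a point): Centre of the top of reset button a (the one at the station's +y), 69 mm above the table when up; moves with the button. The two reset buttons are 68 mm apart, centre to centre.
- reset_b (a joint): How far reset button b is pressed (m), same as reset_a.
- reset_b_top (a point): Centre of the top of reset button b (at the station's -y).
- stop (a joint): How far the stop button is pressed (m): 0 = up, 0.006 = down. Larger steel cap 42 mm across. To be left alone.
- stop_top (a point): Centre of the top of the stop button, 67 mm above the table.
- wrench: steel wrench, 160 mm long, lying between the fixture and the station; loose, to be left where it is. Origin at the centre of its underside.
- nut: round steel nut blank, 34 mm across, 16 mm high, nearest the robot in the middle; loose, to be left where it is. Origin at the centre of its underside.
- flange: steel ring, 76 mm across, 14 mm high, behind the middle; loose, to be left where it is. Origin at the centre of its underside.
- disc: grinding disc lying flat, 100 mm across, 9 mm high, behind on the right; loose, to be left where it is. Origin at the centre of its underside.
- offcut: aluminium bar offcut 50 x 160 x 30 mm, behind on the left; loose, to be left where it is. Origin at the centre of its underside.
- square: dark L-shaped magnet square, legs 70 mm, 16 mm high, in front on the right; loose, to be left where it is. Origin on the table under the middle of one leg.
- brush: wire brush about 170 mm long, in front on the left; loose, to be left where it is. Origin at the centre of its underside.
- can: metal can, 60 mm across, 110 mm high, far behind; loose, to be left where it is. Origin at the centre of its underside.

How it is judged:
By the outcome, as a careful person would: the job done as asked, in the order asked, and still so for the second after the job is handed in, while the arm keeps its last pose, push and grip.
It also fails if it takes over 48 s, if anything falls off the work surface, if the arm or the gripper's body presses on something with over 40 N, if the wrist force passes 120 N, or if a joint passes its speed limit or range.

## Working session

There is one attempt and no reset: what is moved stays moved. The work goes in short steps, Python scripts to look and compute and a tool call to move; the robot and the scene stay as the last step left them, time stands still between calls to the robot, and variables do not carry over. Pictures are saved under pics/ and viewed, and the job is handed in when it is done.

Besides the shell and the picture viewer there is one more tool, called after "Emit:" in YAML: its name, and indented under it one key for each argument. apply_moves: Moves the arm, as the interface text tells. Its arguments: {"type":"object","properties":{"targets":{"type":"array"},"grip_force":{"type":"number"}},"required":["targets"]}

```bash
mkdir -p pics; ls
python3 - <<'E'
from cell import arm, eyes
import cv2
print(arm.observe(), arm.pinch_z)
for n in ["side","top"]:
    im=eyes.get_image(n); cv2.imwrite(f"pics/{n}0.png",im[:,:,::-1]); print(n,eyes.camera_params(n))
print(eyes.camera_params("wrist"))
E
```

```text
pics
{'clock': 0.0, 'joints': array([ 1.07138722,  0.43521863,  0.02493935,  1.57406437, -0.01157344,
        1.13396867, -0.07511281]), 'dq': array([ 0.00076174,  0.00084826,  0.00138574,  0.00118159, -0.00101124,
       -0.00028743,  0.00083387]), 'joint_efforts': array([-1.48309427e-03, -6.67855597e+01,  9.83886011e-01, -3.14459074e+01,
       -6.06981595e-02,  4.31875361e-02,  1.74414445e-04]), 'position': array([ 0.24132021, -0.57600729,  0.22595993]), 'ee_rot': array([-3.07855410e+00, -6.18877075e-01,  6.94361364e-04]), 'force': array([-0.64775904,  0.66515937, -1.1578665 ]), 'ft_torque': array([-0.01285294, -0.0248959 ,  0.06723255]), 'width': 0.9990843612500345} 0.0188
side {'camera_matrix': array([[405.39251418,   0.        , 255.5174585 ],
       [  0.        , 405.39251418, 180.85534429],
       [  0.        ,   0.        ,   1.        ]]), 'xyz': array([0.29129525, 0.7519589 , 0.55313541]), 'attitude': array([-0.42742066,  2.59199182, -1.47025541])}
top {'camera_matrix': array([[387.3460278 ,   0.        , 260.13899715],
       [  0.        , 387.3460278 , 193.88566335],
       [  0.        ,   0.        ,   1.        ]]), 'xyz': array([ 0.47838718, -0.01650526,  1.0741693 ]), 'attitude': array([-2.18457616,  2.1888108 , -0.08252695])}
{'camera_matrix': array([[328.50440411,   0.        , 252.43654007],
       [  0.        , 328.50440411, 191.79745444],
       [  0.        ,   0.        ,   1.        ]]), 'hand_eye': array([[ 1.23559232e-03, -9.55888020e-01, -2.93728730e-01,
         7.84998076e-02],
       [ 9.99999174e-01,  1.28540976e-03,  2.34349334e-05,
        -1.16471954e-04],
       [ 3.55160604e-04, -2.93728516e-01,  9.55888818e-01,
        -1.57757656e-01],
       [ 0.00000000e+00,  0.00000000e+00,  0.00000000e+00,
         1.00000000e+00]])}
```

View pics/top0.png

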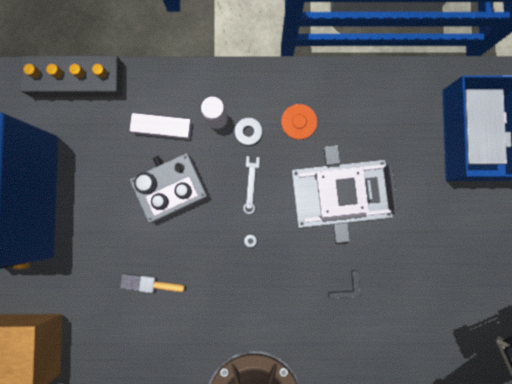

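View pics/side0.png

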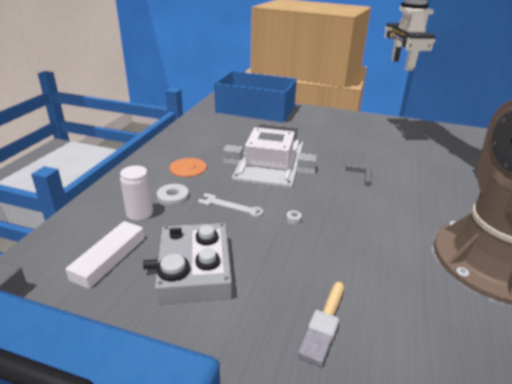

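The top picture shows the station at about (168,188), with resets at (160,201) and (182,190) and the stop at (145,183). The fixture is at about (343,193), with its guard face towards the left. I'll enlarge both for precise pixels.

Run:
```python
import cv2
im=cv2.imread("pics/top0.png")
cv2.imwrite("pics/z1.png",cv2.resize(im[140:250,280:405],None,fx=6,fy=5.4,interpolation=cv2.INTER_CUBIC)[:594])
cv2.imwrite("pics/z2.png",cv2.resize(im[145:230,120:215],None,fx=7,fy=7,interpolation=cv2.INTER_CUBIC))
```

```text
(no output)
```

View pics/z1.png

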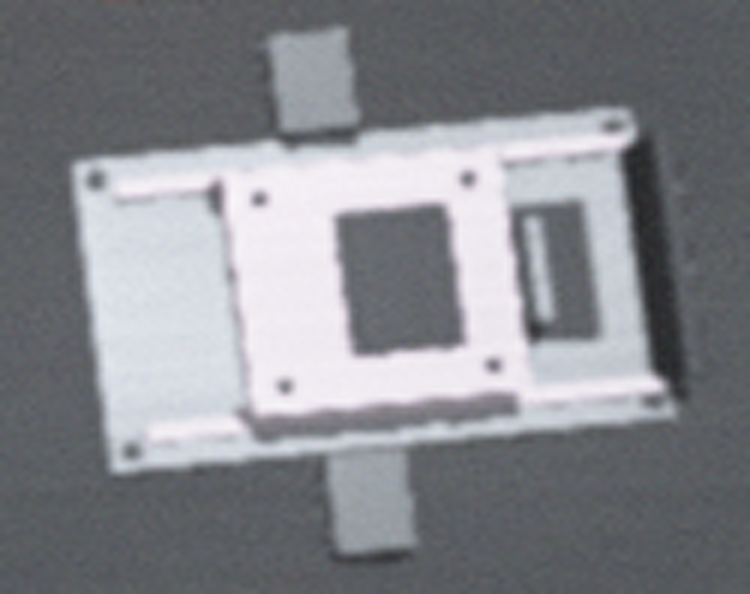

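View pics/z2.png

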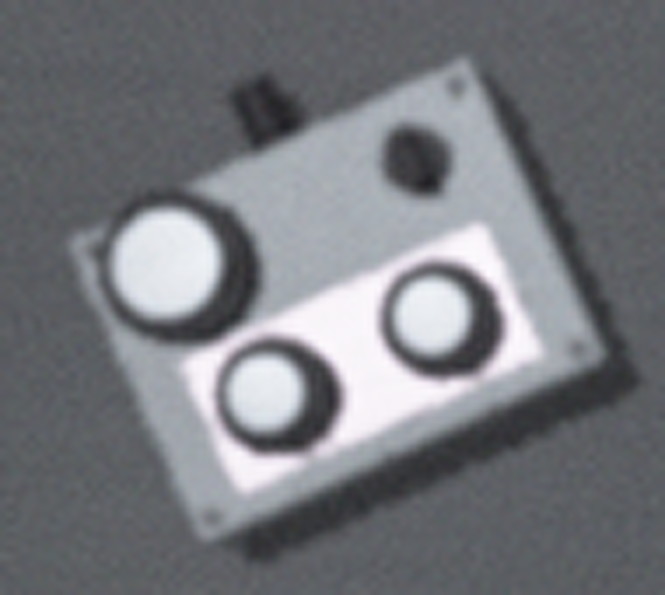

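Zoom 1 gives the base corners (75,162), (632,108), (676,416), (112,474) and the guard top corners (220,178), (498,155), (528,393), (252,415). Zoom 2 gives the station corners (70,240), (465,58), (608,352), (205,540), with cap a at (267,391), b at (433,315) and stop at (164,263). I'll fit the poses from these.

```bash
cat > h.py <<'E'
import numpy as np
from scipy.spatial.transform import Rotation as R
from scipy.optimize import least_squares
from cell import arm, eyes
def proj(n,P):
    c=eyes.camera_params(n); K=c["camera_matrix"]; P=np.atleast_2d(P)
    q=(P-c["xyz"])@R.from_rotvec(c["attitude"]).as_matrix()
    q=q@K.T; return q[:,:2]/q[:,2:]
def T(p,L):
    c,s=np.cos(p[2]),np.sin(p[2]); L=np.atleast_2d(L)
    return np.c_[p[0]+c*L[:,0]-s*L[:,1],p[1]+s*L[:,0]+c*L[:,1],L[:,2]]
E
python3 - <<'E'
from h import *
z1=lambda a:np.c_[280+(a[:,0]+.5)/6-.5,140+(a[:,1]+.5)/5.4-.5]
z2=lambda a:np.c_[120+(a[:,0]+.5)/7-.5,145+(a[:,1]+.5)/7-.5]
A=np.array
fb=z1(A([(75,162),(632,108),(676,416),(112,474)])); g=z1(A([(220,178),(498,155),(528,393),(252,415)]))
Lb=A([(.08,.13,.012),(.08,-.13,.012),(-.08,-.13,.012),(-.08,.13,.012)])
def Lg(y): return A([(.058,y,.08),(.058,y-.12,.08),(-.058,y-.12,.08),(-.058,y,.08)])
f=lambda p:np.r_[proj("top",T(p,Lb))-fb,proj("top",T(p,Lg(p[3])))-g].ravel()
r=least_squares(f,[.48,-.25,0,.05]); print("fixture",r.x.round(4),abs(r.fun).max(), "face",T(r.x,[[0,r.x[3],.05]]).round(4))
pf=r.x
s=z2(A([(70,240),(465,58),(608,352),(205,540),(267,391),(433,315),(164,263)]))
Ls=A([(.065,.085,.045),(.065,-.085,.045),(-.065,-.085,.045),(-.065,.085,.045),(-.025,.034,.069),(-.025,-.034,.069),(.035,.048,.067)])
r=least_squares(lambda p:(proj("top",T(p,Ls))-s).ravel(),[.48,.2,.4]); print("station",r.x.round(4)); print(r.fun.reshape(-1,2).round(2)); print(T(r.x,Ls[4:]).round(4))
np.savez("p.npz",f=pf,s=r.x)
# side reprojection check
import cv2
im=cv2.imread("pics/side0.png"); im=cv2.resize(im[110:310,120:330],None,fx=3.6,fy=3,interpolation=cv2.INTER_CUBIC)
for P in [*T(pf,Lb),*T(pf,Lg(pf[3])),*T(r.x,Ls)]:
    u=proj("side",P)[0]; cv2.circle(im,(int((u[0]-120+.5)*3.6-.5),int((u[1]-110+.5)*3-.5)),3,(0,0,255),-1)
cv2.imwrite("pics/s1.png",im)
print(R.from_rotvec(arm.observe()["ee_rot"]).as_matrix().round(3))
E
```

```text
fixture [ 0.5556 -0.2457  0.1035  0.0746] 0.8725167856650842 face [[ 0.5479 -0.1715  0.05  ]]
station [0.5711 0.2259 0.4413]
[[-1.   -0.15]
 [ 0.54 -1.16]
 [ 0.48  0.51]
 [-0.27  1.13]
 [-0.14  0.03]
 [-0.01 -0.3 ]
 [ 0.4  -0.09]]
[[0.5339 0.2459 0.069 ]
 [0.563  0.1845 0.069 ]
 [0.5822 0.2842 0.067 ]]
[[ 0.922  0.386 -0.001]
 [ 0.386 -0.922  0.001]
 [-0.    -0.001 -1.   ]]
```

View pics/s1.png

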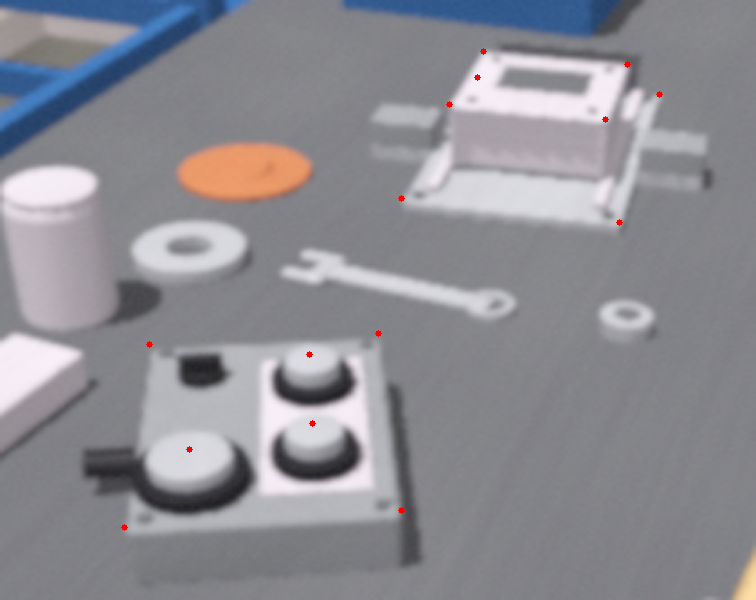

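The side reprojection agrees to 1–2 px. First I'll move over the base plate in front of the guard face, high up, closing the fingers and lining up with the fixture.

Emit:
apply_moves:
  targets: [1,0.071,-0.048,0,0,1,0.071,-0.048,0,0,1,0.071,-0.048,0,0,1,0.071,-0.048,0,0,1,0.071,-0.048,0,0,1,0.071,-0.048,0,0,1,0.071,-0.048,0,0,1,0.071,-0.048,0,0,1,0.071,-0.048,0,0,1,0.071,-0.048,0,0,1,0.071,-0.048,0,0,1,0.071,-0.048,0,0,1,0.071,-0.048,0,0,1,0.071,-0.048,0,0,1,0.071,-0.048,0,0,1,0.071,-0.048,0,0,1,0,0,0,0.062,1,0,0,0,0.062,1,0,0,0,0.062,1,0,0,0,0]
  grip_force: 20

```text
clock: 2.6
position: [0.5417, -0.1175, 0.2264]
ee_rot: [3.137, 0.165, -0.001]
force: [0.3, -0.5, -0.4]
width: 0.009
```

Run:
```python
from h import *
import cv2
o=arm.observe(); print(o["clock"],o["position"],o["width"],o["force"]); print(R.from_rotvec(o["ee_rot"]).as_matrix().round(3))
cv2.imwrite("pics/w1.png",eyes.get_image("wrist")[:,:,::-1])
```

```text
2.6 [ 0.54171166 -0.11746181  0.22641744] 0.008506775226705366 [ 0.29791423 -0.5315357  -0.43149748]
[[ 0.994  0.105 -0.001]
 [ 0.105 -0.994 -0.   ]
 [-0.001  0.    -1.   ]]
```

View pics/w1.png

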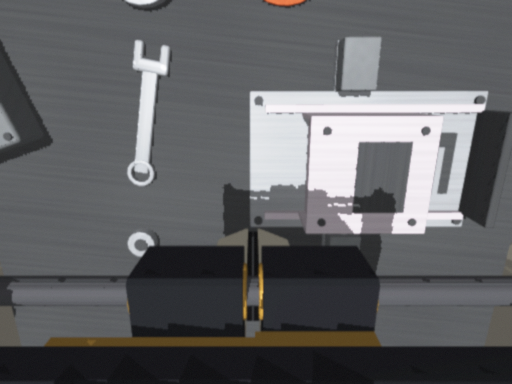

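The wrist view shows the guard face ahead, on the right of the fingers, at about column 308, with only base plate below. I'll descend and start the push.

Emit:
apply_moves:
  targets: [1,0,0,0.09,0,1,0,0,0.09,0,1,0,0,0.09,0,1,0,0,0.09,0,1,0,0,0.09,0,1,0,0,0,0,1,0,0.03,0,0,1,0,0.03,0,0,1,0,0.03,0,0,1,0,0.03,0,0,1,0,0.03,0,0,1,0,0.03,0,0,1,0,0.03,0,0,1,0,0,0,0]

```text
clock: 4.4
position: [0.5502, -0.2032, 0.0464]
ee_rot: [3.136, 0.161, -0.001]
force: [-1.1, 0.0, -0.9]
width: 0.005
```

Run:
```python
from h import *
import cv2
o=arm.observe(); f=np.load("p.npz")["f"]; d=o["position"][:2]-f[:2]; c,s=np.cos(f[2]),np.sin(f[2])
print(o["clock"],o["position"],o["force"],"fix xy",c*d[0]+s*d[1],-s*d[0]+c*d[1])
im=eyes.get_image("side")[:,:,::-1][60:240,180:360]
cv2.imwrite("pics/s2.png",cv2.resize(im,None,fx=3.3,fy=3.3,interpolation=cv2.INTER_CUBIC))
```

```text
4.4 [ 0.55020058 -0.20317129  0.04643377] [-1.06653437  0.04178403 -0.89578626] fix xy -0.0009815331229592467 0.0428441825619375
```

View pics/s2.png

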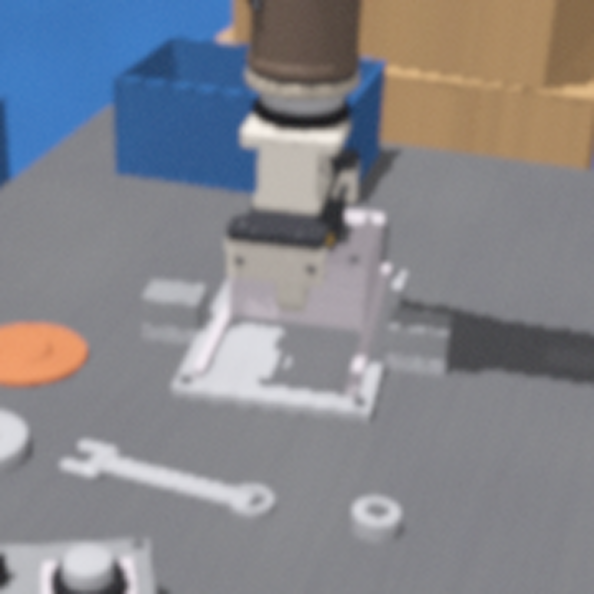

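The side view shows the fingertip against the guard's face and the guard part of the way in. I'll keep pushing slowly.

Emit:
apply_moves:
  targets: [1,0,0.015,0,0,1,0,0.015,0,0,1,0,0.015,0,0,1,0,0.015,0,0]

```text
clock: 4.95
position: [0.5528, -0.2252, 0.0464]
ee_rot: [-3.137, -0.164, 0.001]
force: [-1.5, 4.1, -2.1]
width: 0.009
```

Emit:
apply_moves:
  targets: [1,0,0.01,0,0,1,0,0,0,0]

```text
clock: 5.2
position: [0.5528, -0.2252, 0.0464]
ee_rot: [-3.132, -0.168, 0.004]
force: [-5.7, 14.8, 4.5]
width: 0.007
```

Run:
```python
from h import *
o=arm.observe(); f=np.load("p.npz")["f"]; d=o["position"][:2]-f[:2]; c,s=np.cos(f[2]),np.sin(f[2])
print(o["clock"],o["position"],o["force"],"fix xy",c*d[0]+s*d[1],-s*d[0]+c*d[1])
```

```text
5.2 [ 0.55275835 -0.22516804  0.04642092] [-5.67553043 14.80904109  4.45162361] fix xy -0.0007095246762321428 0.02070088850476054
```

The guard has stopped dead: the force rises to 15 N with no further motion, and the tip is at fixture y ≈ 21 mm. I'll back off, rise and check.

Emit:
apply_moves:
  targets: [1,0,-0.05,0,0,1,0,-0.08,0,0,1,0,0,-0.1,0,1,0,0,-0.12,0,1,0,0,-0.12,0,1,0,-0.15,0,0,1,0,-0.15,0,0,1,0,0,0,0]

```text
clock: 6.2
position: [0.5359, -0.0522, 0.1835]
ee_rot: [-3.135, -0.177, -0.003]
force: [0.4, -0.8, 0.3]
width: 0.003
```

Run:
```python
from h import *
import cv2
o=arm.observe(); print(o["clock"],o["position"])
im=eyes.get_image("top")[:,:,::-1]; cv2.imwrite("pics/top2.png",im)
cv2.imwrite("pics/z3.png",cv2.resize(im[140:250,225:405],None,fx=4.4,fy=4.4,interpolation=cv2.INTER_CUBIC))
f=np.load("p.npz")["f"]
for y in (0,.01,.02): print(y,((proj("top",T(f,[[.058,y,.08],[-.058,y,.08],[.058,y-.12,.08],[-.058,y-.12,.08]]))-[225,140]+.5)*4.4).round(0).tolist())
```

```text
6.2 [ 0.53586869 -0.05216809  0.18352082]
0 [[530.0, 131.0], [554.0, 327.0], [732.0, 110.0], [758.0, 306.0]]
0.01 [[513.0, 133.0], [537.0, 329.0], [715.0, 111.0], [741.0, 307.0]]
0.02 [[496.0, 134.0], [520.0, 331.0], [698.0, 113.0], [724.0, 309.0]]
```

View pics/z3.png

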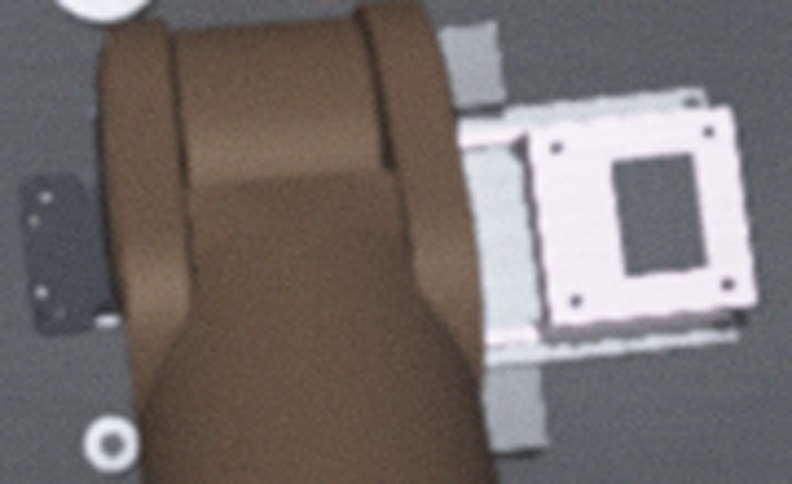

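The guard's near edge now sits at fixture y ≈ 0 (zoom columns 527–550), so it has moved about 75 mm to its stop and is clear of the bolt line. Next I'll go to a viewing pose short of the buttons, with the fingers part open.

Emit:
apply_moves:
  targets: [0.47,-0.006,-0.102,0,0,0.47,-0.006,-0.102,0,0,0.47,-0.006,-0.102,0,0,0.47,-0.006,-0.102,0,0,0.47,-0.006,-0.102,0,0,0.47,-0.006,-0.102,0,0,0.47,0,0,0,-0.07,0.47,0,0,0,-0.07,0.47,0,0,0,-0.07,0.47,0,0,0,0,0.47,0,0,0,0]

```text
clock: 7.62
position: [0.4964, 0.1833, 0.1827]
ee_rot: [3.069, 0.671, 0.001]
force: [-0.1, 0.0, 0.0]
width: 0.529
```

```bash
cat >> h.py <<'E'
def pw(P,o):
    c=eyes.camera_params("wrist"); H=c["hand_eye"]; Rt=R.from_rotvec(o["ee_rot"]).as_matrix()
    q=(np.atleast_2d(P)-o["position"])@Rt; q=(q-H[:3,3])@H[:3,:3]; q=q@c["camera_matrix"].T; return q[:,:2]/q[:,2:]
E
python3 - <<'E'
from h import *
import cv2,pickle
o=arm.observe(); im=eyes.get_image("wrist")[:,:,::-1].copy()
pickle.dump(o,open("o3.pkl","wb")); cv2.imwrite("pics/w3raw.png",im)
Rm=R.from_rotvec(o["ee_rot"]).as_matrix();print(o["clock"],o["position"],o["width"],Rm.round(3).tolist())
s=np.load("p.npz")["s"]
Ls=np.array([(-.025,.034,.069),(-.025,-.034,.069),(.035,.048,.067)])
for u in pw(T(s,Ls),o): print(u); 
H=eyes.camera_params("wrist")["hand_eye"]
print("tcp",pw(o["position"],o))
cv2.imwrite("pics/w3.png",cv2.resize(im,None,fx=1.5,fy=1.5,interpolation=cv2.INTER_CUBIC))
E
```

```text
7.625 [0.49639708 0.18329631 0.1827407 ] 0.5290845926209338 [[0.909, 0.417, 0.001], [0.417, -0.909, -0.0], [0.0, 0.0, -1.0]]
[201.49031124 114.50856373]
[285.83826195 113.6823969 ]
[179.08510437  33.45433503]
tcp [[252.64427427 246.03600292]]
```

View pics/w3.png

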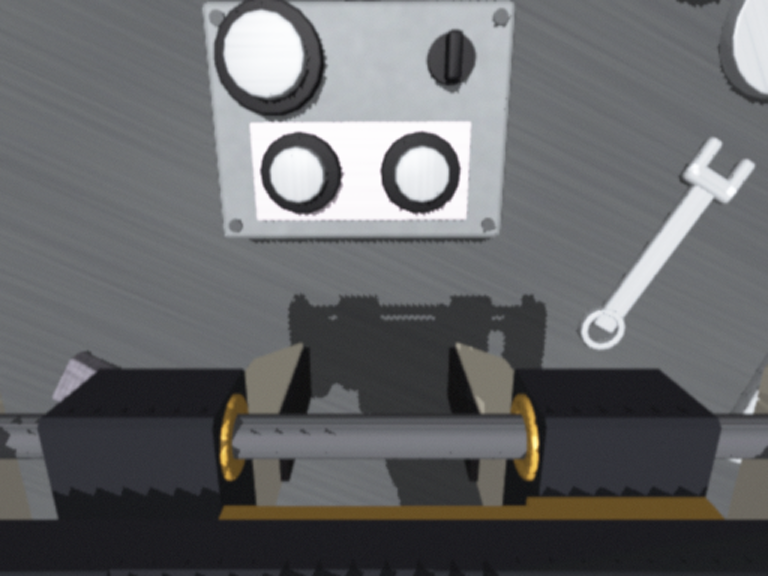

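The wrist view (1.5×) shows cap a at about (298,175), b at (422,175) and the fingertips at about (305,348) and (458,348). I'll segment the caps and see where the fingertips lie in the tool frame.

Run:
```python
from h import *
import cv2,pickle
o=pickle.load(open("o3.pkl","rb")); im=cv2.imread("pics/w3raw.png")
g=cv2.cvtColor(im,cv2.COLOR_BGR2GRAY); m=(g>150).astype(np.uint8)
n,l,st,ce=cv2.connectedComponentsWithStats(m)
C=[]
for i in range(1,n):
    if 300<st[i,4]<5000 and st[i,1]<150 and 130<st[i,0]<330: print(st[i],ce[i].round(1)); C.append(ce[i])
c=eyes.camera_params("wrist");H=c["hand_eye"];K=c["camera_matrix"];Rt=R.from_rotvec(o["ee_rot"]).as_matrix()
def back(u,z):
    d=Rt@H[:3,:3]@np.linalg.solve(K,[*u,1]); p=o["position"]+Rt@H[:3,3]; return p+d*(z-p[2])/d[2]
for u in C: print(u.round(1),back(u,.069).round(4))
# tool-frame points overlay
im2=cv2.resize(im[200:340],None,fx=1.5,fy=1.5) ; z=cv2.resize(im[190:350,120:390],None,fx=2.9,fy=2.9,interpolation=cv2.INTER_CUBIC)
for y in (.0243,.0293,.0343,.0393,.0433):
  for sg in (1,-1):
    for x in (.0095,-.0095):
      u=pw(o["position"]+Rt@np.array([x,sg*y,0]),o)[0]; cv2.circle(z,(int((u[0]-120+.5)*2.9),int((u[1]-190+.5)*2.9)),2,(0,0,255),-1)
cv2.imwrite("pics/w4.png",z)
```

```text
[ 149    6   53   59 2420] [175.3  35.2]
[ 180   98   35   37 1005] [197.3 115.9]
[ 264   98   35   36 1012] [281.  115.5]
[175.3  35.2] [0.5798 0.2859 0.069 ]
[197.3 115.9] [0.5316 0.2486 0.069 ]
[281.  115.5] [0.5601 0.1873 0.069 ]
```

View pics/w4.png

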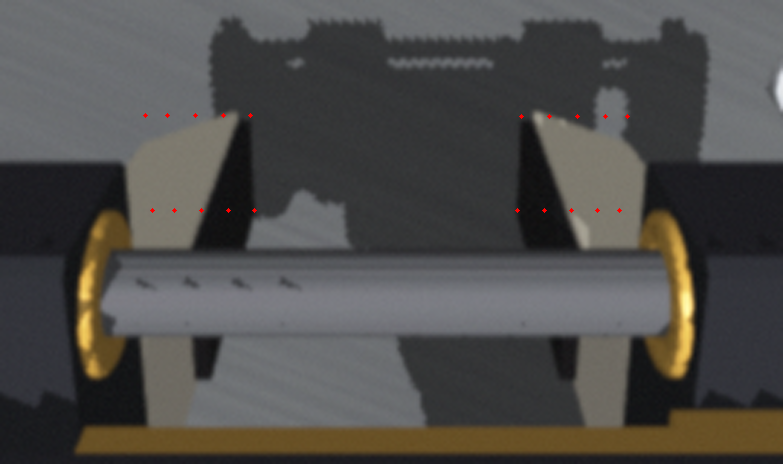

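The fingertips are wedges whose end lies about 2 mm outside the pad surface, so an opening of about 64 mm (closure 0.30) centres them 34 mm out on each cap. The wrist measurement puts the button midpoint at (0.546, 0.217), within 4 mm of the top-camera value. I'll go to just above the caps.

Emit:
apply_moves:
  targets: [0.3,0.05,-0.009,0,0,0.3,0.05,-0.008,0,0,0.3,0.049,-0.008,0,0,0.3,0,0,0.06,0,0.3,0,0,0.06,0,0.3,0,0,0.06,0,0.3,0,0,0.06,0,0.3,0,0,0,0,0.3,0,0,0,0]

```text
clock: 8.8
position: [0.5462, 0.2185, 0.0875]
ee_rot: [-3.068, -0.676, -0.001]
force: [0.9, 0.1, 0.2]
width: 0.698
```

Run:
```python
from h import *
import cv2
o=arm.observe(); print(o["clock"],o["position"],o["width"],o["force"])
im=eyes.get_image("wrist")[:,:,::-1].copy(); cv2.imwrite("pics/w5.png",cv2.resize(im,None,fx=1.5,fy=1.5))
im=eyes.get_image("side")[:,:,::-1][180:320,130:270]; cv2.imwrite("pics/s5.png",cv2.resize(im,None,fx=4.2,fy=4.2,interpolation=cv2.INTER_CUBIC))
```

```text
8.8 [0.5461725  0.21845678 0.08752414] 0.6978528725191505 [0.91653723 0.13190434 0.18722673]
```

View pics/w5.png

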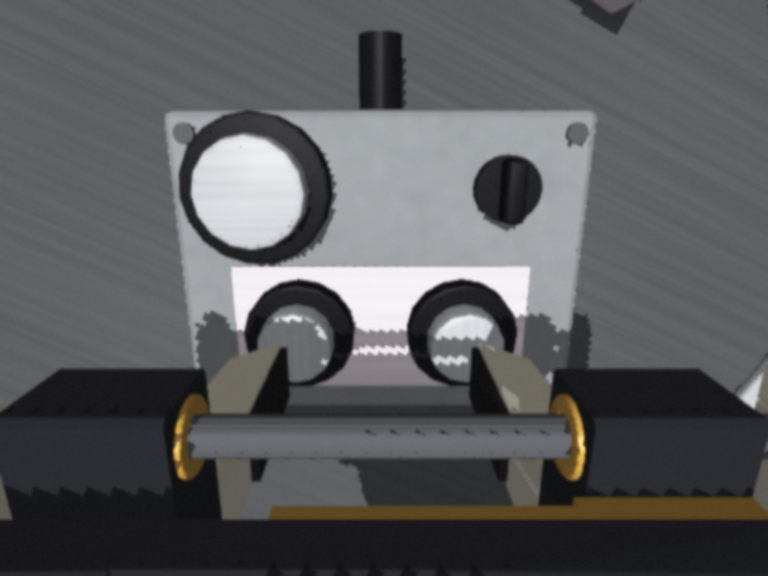

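View pics/s5.png

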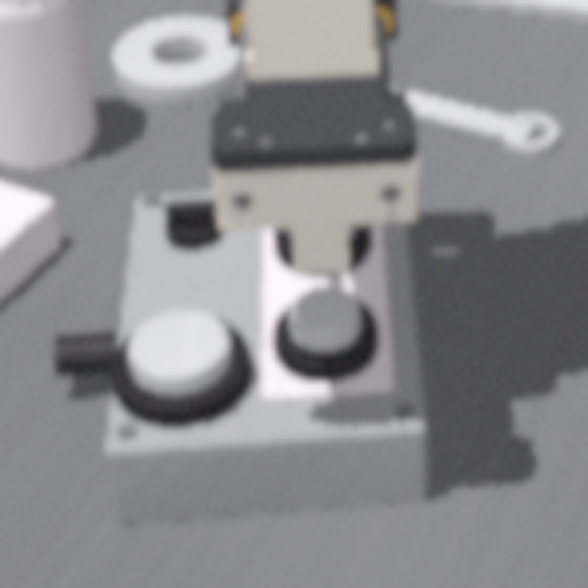

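The wrist view shows both caps at about (297,342) and (463,342), centred about the fingers. I'll check the predicted contact offset with this closer view.

Run:
```python
from h import *
o=arm.observe();c=eyes.camera_params("wrist");H=c["hand_eye"];K=c["camera_matrix"];Rt=R.from_rotvec(o["ee_rot"]).as_matrix()
def tool(u,z):
    d=Rt@H[:3,:3]@np.linalg.solve(K,[*u,1]); p=o["position"]+Rt@H[:3,3]; return Rt.T@(p+d*(z-p[2])/d[2]-o["position"])
# collar rims (z .057): left/right/top edges in 1.5x picture
for n,(l,r,t) in dict(a=(247,354,281),b=(407,517,281)).items():
    pl,pr,pt=[tool(np.array(q)/1.5-.17,.057) for q in ((l,330),(r,330),((l+r)/2,t))]
    print(n,"y",(pl[1]+pr[1])/2,"dia",pr[1]-pl[1],"x centre from top rim",pt[0]-.023)
```

```text
a y -0.03238410432215788 dia 0.04401847592101929 x centre from top rim 0.00037776080599940046
b y 0.03404838717882161 dia 0.04524369053355541 x centre from top rim 0.0004626870774706929
```

The caps are at tool y ≈ −32 and +34 mm and x ≈ 0, so the fingers are centred within 1–2 mm. I'll press slowly.

Emit:
apply_moves:
  targets: [0.3,0,0,0.02,0,0.3,0,0,0.02,0,0.3,0,0,0.005,0,0.3,0,0,0.005,0,0.3,0,0,0.005,0,0.3,0,0,0.005,0,0.3,0,0,0,0,0.3,0,0,0,0]

```text
clock: 9.9
position: [0.5455, 0.2181, 0.063]
ee_rot: [3.067, 0.677, -0.0]
force: [-2.5, -1.5, 6.9]
width: 0.703
```

Emit:
apply_moves:
  targets: [0.3,0,0,0.004,0,0.3,0,0,0.004,0,0.3,0,0,0,0]

```text
clock: 10.28
position: [0.5455, 0.2181, 0.0611]
ee_rot: [3.067, 0.677, 0.001]
force: [-8.0, -5.2, 20.9]
width: 0.699
```

Force jumped to 21 N, well above the springs' 8 N. I'll check both bolts and the balance between the fingers.

Run:
```python
from h import *
import cv2
o=arm.observe(); Rt=R.from_rotvec(o["ee_rot"]).as_matrix(); print(o["clock"],o["position"],"F tool",(Rt.T@o["force"]).round(2),"M tool",(Rt.T@o["ft_torque"]).round(3),Rt[:,2].round(4))
im=eyes.get_image("top")[:,:,::-1].copy(); cv2.imwrite("pics/top6.png",im)
f=np.load("p.npz")["f"]
z=cv2.resize(im[140:250,285:405],None,fx=5.4,fy=5.4,interpolation=cv2.INTER_CUBIC)
u=(proj("top",T(f,[[.047,.02,.033],[-.047,.02,.033],[.079,.02,.033],[-.079,.02,.033]]))-[285,140]+.5)*5.4; print(u.round())
cv2.imwrite("pics/z6.png",z)
im=eyes.get_image("side")[:,:,::-1].copy(); cv2.imwrite("pics/side6.png",im)
cv2.imwrite("pics/s6.png",cv2.resize(im[110:200,210:330],None,fx=6,fy=6,interpolation=cv2.INTER_CUBIC))
print(((proj("side",T(f,[[.047,.02,.026],[-.047,.02,.026],[.079,.02,.026],[-.079,.02,.026]]))-[210,110]+.5)*6).round())
im=eyes.get_image("wrist")[:,:,::-1].copy(); cv2.imwrite("pics/w6.png",cv2.resize(im,None,fx=1.5,fy=1.5))
```

```text
10.275 [0.54553652 0.21812403 0.061143  ] F tool [ -9.43   1.35 -20.93] M tool [-0.135 -1.867  0.107] [ 5.e-04 -5.e-04 -1.e+00]
[[268. 199.]
 [291. 386.]
 [261. 136.]
 [298. 450.]]
[[258. 267.]
 [456. 291.]
 [192. 259.]
 [524. 299.]]
```

View pics/z6.png

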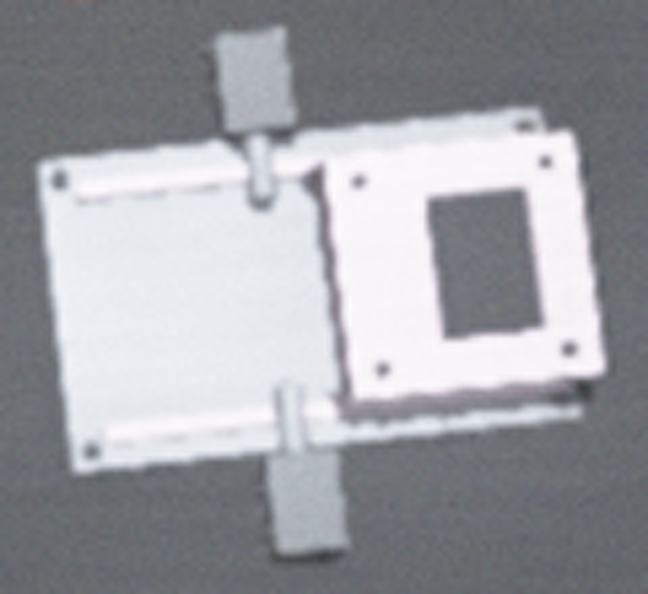

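View pics/s6.png

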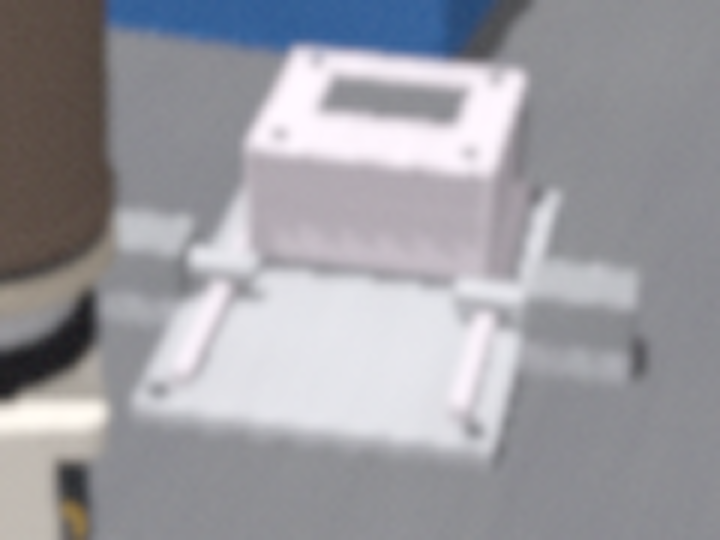

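View pics/w6.png

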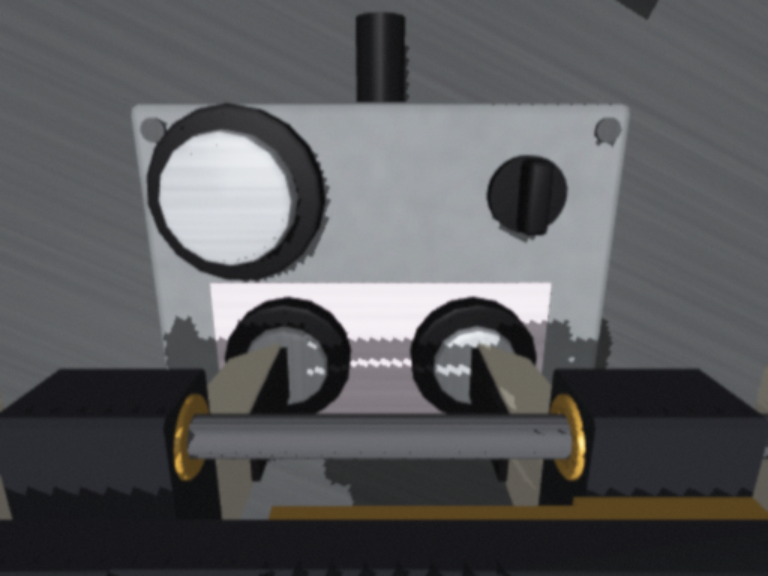

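Both bolts are out on the guard's +y side: tips at (262,205) and (288,383) in the top zoom, against fully-out predictions of (268,199) and (291,386). The guard is still shut, and the stop button and selector are untouched. I'll hold briefly to confirm it's steady.

Emit:
apply_moves:
  targets: [0.3,0,0,0,0,0.3,0,0,0,0,0.3,0,0,0,0,0.3,0,0,0,0]

```text
clock: 10.92
position: [0.5455, 0.2181, 0.0611]
ee_rot: [3.067, 0.677, 0.001]
force: [-6.7, -4.8, 21.1]
width: 0.702
```

Run:
```python
from h import *
import cv2
o=arm.observe(); print(o["clock"],o["position"],o["force"],o["width"])
im=eyes.get_image("top"); a=cv2.imread("pics/top6.png")[:,:,::-1]
print("diff fixture",np.abs(im[140:250,285:405].astype(int)-a[140:250,285:405]).mean())
if 16<o["force"][2]<30 and o["position"][2]<.0615: arm.sign_off(); print("signed")
```

```text
10.925 [0.54553226 0.21806773 0.06111967] [-6.745024   -4.82265836 21.08790948] 0.7017895700901781
diff fixture 2.0961363636363637
the job is handed in; nothing more can be done
signed
```

The guard is pushed shut, both reset buttons are held down with one fingertip on each, and the job was handed in at about 11 s with the arm still pressing.

- **Guard:** I pushed its end face with the closed fingers until it stopped moving while the force rose to 15 N. The top view then showed it about 75 mm further in and clear of the bolts.
- **Buttons:** The tool came to rest steadily at 61.1 mm, where the buttons are right down (about 61 mm). The push was about 21 N, against about 8 N from the two springs.
- **Bolts:** Top and side pictures show both bolts out behind the guard. The tips are within about 2 px of the predicted fully-out positions.
- **Other objects:** The stop button looked untouched in the last wrist view, and I never went near the loose things.

**Small disagreements:**
- The top and wrist cameras put the buttons about 3.5 mm apart; I used the wrist values, and a closer look agreed within 2 mm.
- While pressing there was also a steady sideways force of about 8–9 N. It caused no visible movement.

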